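# Make up the packing and hold the hitch tongue off its ball

### The job

The hitch ball is to be packed up: first pile the two thin packing plates squarely on the thick one, edges flush all round, and let go of them. Then pull the spring latch on the hitch coupler sideways, lift the tongue off the ball by it until the coupler is about 80 mm up, and finish while still holding it raised there, so that I can slide the packing under. Leave the multimeter and the roll of tape where they are.

Things in the scene. Friction and masses are not known exactly. Their poses are not given: they have to be found in the camera images.
- rig: grey hitch stand screwed to the bench, with its tongue and latch. Origin on the bench straight below the ball's centre; x runs along the lowered tongue from ball to hinge; +y is the way the latch is pulled; z up. Base 430 x 100 x 12 mm (x -80 to 350). Ball 50 mm across, z 78 to 118 mm, covered by the boxy dark steel coupler on the tongue's end: 88 x 70 mm, top at z 126 mm.
- tongue: the tongue with its coupler and latch: aluminium tube 36 mm square, hinged at its far end; about 0.8 kg (lifting at the latch takes about 5 N; it falls back when let go). Origin in the coupler: at x 0, y 0, z 98 mm of the rig when down; x to the hinge. The hinge pin is at x 300, y 0, z 98 mm of the rig, along the rig's y, between cheeks 66 mm over all, to z 126 mm. Opens up to 0.6 rad.
- latch_grip (a point): a point in the latch's upright steel grip tab, 12 mm thick (rig's y), 36 mm long (x), 42 mm high, standing above the coupler; the point is on the tab's centre line, 19 mm below its upper edge, 23 mm above the sliding plate it stands on (low guides beside the plate rise 3 mm higher). Shut and down: x 0, y 0, z 154 mm of the rig. Can be pinched across 12 mm from above; tilts with the tongue.
- latch (a joint): travel of the latch across the tongue, m: 0 = shut (bolt under the ball, tongue locked down), grows as the tab is pulled to the rig's +y, stop at 0.022. Spring about 6 N at 0, 12 N at the stop; springs shut when let go. The bolt clears the ball from about 0.013; keep it pulled until the coupler has risen about 50 mm.
- plate_thick: thick aluminium packing plate, 90 (x) x 55 (y) x 18 (z) mm, one large dark round mark (28 mm) in the middle of its top, lying flat and loose; origin at the centre of its underside.
- plate_a: one of two equal thin aluminium packing plates, 90 (x) x 55 (y) x 10 (z) mm, two small dark round marks (12 mm) on its top, lying flat and loose, about 0.14 kg; origin at the centre of its underside.
- plate_b: the other of two equal thin aluminium packing plates, 90 (x) x 55 (y) x 10 (z) mm, two small dark round marks (12 mm) on its top, lying flat and loose, about 0.14 kg; origin at the centre of its underside.
- meter: yellow handheld multimeter lying face up, 170 x 85 x 42 mm; a bystander, origin at the centre of its underside.
- tape_roll: black roll of tape lying flat, 64 mm across, 19 mm high; a bystander, origin at the centre of its underside.

How it is judged:
On the way, in this order (a step that is already met when the one before it is completed fails the run):
1. both thin plates lie squarely piled on the thick plate, released (x of plate_a in the frame of plate_thick between -0.007 and 0.007 m and y of plate_a in the frame of plate_thick between -0.007 and 0.007 m and z of plate_a in the frame of plate_thick between 0.015 and 0.031 m and angle between the x axis of each of plate_a, plate_b and the x axis of plate_thick, either way round below 0.12 rad and angle between each of plate_a, plate_b, plate_thick's own z axis and vertical below 0.06 rad and contact force between the fingers and plate_a below 0.2 N and linear speed of each of plate_a, plate_b below 0.02 m/s and x of plate_b in the frame of plate_thick between -0.007 and 0.007 m and y of plate_b in the frame of plate_thick between -0.007 and 0.007 m and z of plate_b in the frame of plate_thick between 0.015 and 0.031 m and contact force between the fingers and plate_b below 0.2 N and height (world z) of plate_thick below 0.005 m), for 0.2 s.
2. the latch is pulled open with the tongue still down on the ball (value of joint latch above 0.012 m and height (world z) of tongue below 0.112 m), for 0.05 s.
3. the tongue is raised clear of the ball (height (world z) of tongue above 0.158 m), for 0.2 s.
At the end, for the whole second after the job is handed in: Fingers hold the tongue still, coupler raised by 60 to 120 mm, finger force over 2 N. Thin plates lie flat and free on the thick one, one upon the other, each centred within 7 mm both ways and turned under 0.12 rad; thick plate flat on the bench (all of step 1 and height (world z) of tongue between 0.158 and 0.218 m and linear speed of tongue below 0.02 m/s and contact force between the fingers and rig above 2 N); the arm keeps its last pose, push and grip.
It fails at once if the multimeter or the roll of tape is moved more than 40 mm (distance of any of meter, tape_roll from where it was at the start of the episode above 0.04 m).
It also fails if it takes over 67 s, if anything falls off the work surface, if the arm or the gripper's body presses on something with over 40 N, if the wrist force passes 120 N, or if a joint passes its speed limit or range.

### The arm

A 6-joint arm with a two-finger parallel gripper is mounted at the origin on the work surface. World frame = base frame: x ahead of the robot, y to its left, z up, the work surface at z = 0. Lengths are in m, angles in rad, forces in N, time in s.
With the tool pointing down it reaches from about 0.275 to 0.775 m from the base axis. Payload 14.6 kg.
Tool frame: the origin (TCP) lies at the very end of the fingers, on their centre line; the grasp point (between the pads) lies 19 mm behind it (env.hold_point_z is the distance from the TCP to the grasp point, in m); z points along the fingers, y is the line along which they close (so a half turn about z gives the same grasp; the last joint's range is limited). The gripper opens to 85 mm and grips with 20 to 120 N. Pads are 22 mm wide; open, the fingers measure 114 mm over their backs; the gripper's body (76 mm by 85 mm) begins 54 mm behind the grasp point. The pads swing forward as they close: fully open they stand 13 mm farther back than shut.
Start: joints at [-1.47, 0.263, -0.048, 1.259, 0, 1.415], TCP at [0.133, -0.508, 0.231] pointing down, gripper open.
Joint ranges: [-2.65, 2.65], [-0.89, 1.7], [-1.18, 1.37], [-2.13, 2.11], [-1.35, 1.29], [-3.14, 3.14]. Speed limits (rad/s): [1.89, 1.89, 2.57, 2.79, 3.14, 3.14].

### API

Orientations are given as [roll, pitch, yaw] about the fixed x, y, z axes, in that order (R = Rz(yaw) Ry(pitch) Rx(roll)).
In Python, from cell import env gives the robot as it stands. The module is installed in compiled form; this text tells all that it offers.
- The arm moves only by the shell command python3 -m creep 'ROWS' [FORCE]. ROWS is a JSON object whose one key "increments" holds a list of rows, each a list of 7 numbers: the shift along the tool's x, y, z in m, then the turn, a rotation vector about the tool's x, y, z in rad, then the opening, from 0 (shut) to 1 (fully open). A call has 1 to 20 rows; each row is the pose to reach, as a shift and turn from the pose commanded when the call began, along the tool's axes at that moment; what a row does not reach only later rows make up. A row lasts 1/12 s, in which the tool goes at most 41.7 mm and 7.16 degrees, less where a joint would pass 70% of its speed; a pose out of reach is approached as far as the arm can. A call with a gripper value outside its range is refused whole. The fingers move at their own pace and stop on an object; FORCE is the grip in N (left out, the last holds). Time passes only in rows, so rows that repeat a pose let the fingers close. It gives the time, the measured TCP pose, the force, the opening and the grip force at its end, in the units of the state.
- env.get_obs(): the state, without advancing time (a new reading comes with each control period).
- env.capture(name): name is "side" or "top" or "wrist"; returns a dict with "img" (420x560x3 uint8, red, green, blue), "K" (3x3 intrinsics, pixels), "D" ([k1, k2, p1, p2, k3] as OpenCV has them; the pictures are not rectified), "eye" and "rotation" of the camera in the world. Camera axes: x right, y up, looking along -z (the intrinsics and any distortion apply to the point x, -y, -z); pixel columns grow to the right and rows downward; lengths in m; the calibration is good to about 2 mm. A picture is of the moment at which its call begins. There is no depth.
- env.finish_job(): hands the job in; it is judged then, once.
Trained networks look in the newest picture that a camera, given by its name, has taken for a name from the list of things; names that differ only in an ending like _2 or _b are one class to them, and where a whole thing is asked for, a point or a joint stands for the part that bears it (a point fixed in the world has none). Each returns a list of dicts, best first, with "score" (0 to 1); they miss things now and then, are a little off and sometimes report something else, mostly with a low value. They report only what shows in the picture. A call takes as long as a camera call.
- env.spot_in(camera, label): "location" ([column, row] in pixels, amid what is visible of it).
The state is a dict: "t": time; "q": joint angles; "joint_vel": joint speeds; "tau": joint torques, N m; "tool_pos": TCP position; "tool_rot": TCP orientation; "wrist_force": force on the tool from outside, world axes, zero at the start; "ft_torque": the same for the moment, N m; "opening": finger opening in m; "grasp_force": force on a finger pad.
Only numpy, scipy, OpenCV 4.12 (cv2) and the standard library are available. Lean on these libraries where they do the work, as an engineer would, in place of code of your own. Each camera call takes 0.05 s, during which the arm holds its last target. There are 200 camera calls.

## Working session

There is one attempt and no reset: what is moved stays moved. The work goes in short steps, Python scripts to look and compute and a shell command to move; the robot and the scene stay as the last step left them, time stands still between calls to the robot, and variables do not carry over. Pictures are saved under pics/ and viewed, at most 10 in all, crops included, and the job is handed in when it is done.

```bash
mkdir -p pics; python3 - <<'E'
from cell import env
import cv2,numpy as np
o=env.get_obs();print(o['t'],o['tool_pos'],o['tool_rot'],o['opening'])
for c in ['top','side']:
    r=env.capture(c);cv2.imwrite(f'pics/{c}0.png',r['img'][:,:,::-1])
    print(c,r['K'],r['D'],r['eye'],r['rotation'])
    for n in ['rig','latch_grip','plate_thick','plate_a','meter','tape_roll']:
        print(n,[(np.round(d['location']),round(d['score'],2)) for d in env.spot_in(c,n)])
E
```

```text
0.0 [ 0.13280038 -0.50764361  0.2308316 ] [-3.14057138e+00 -1.43570187e-04  2.55780759e-01] 0.08551240857946742
top [[446.04683385   0.         280.60686859]
 [  0.         446.04683385 209.08008776]
 [  0.           0.           1.        ]] [-0.0148629  0.         0.         0.         0.       ] [0.5040144  0.04095897 1.00484547] [ 8.48247631e-02 -4.02870939e-04 -1.54986644e+00]
rig [(array([432., 192.]), 0.76)]
latch_grip [(array([442., 251.]), 0.62)]
plate_thick [(array([292., 274.]), 0.89)]
plate_a [(array([198., 276.]), 0.97), (array([247., 196.]), 0.89)]
meter [(array([195., 273.]), 0.59), (array([147., 196.]), 0.57)]
tape_roll [(array([294., 166.]), 0.84)]
side [[526.60907473   0.         277.59947003]
 [  0.         526.60907473 210.28901289]
 [  0.           0.           1.        ]] [-0.0717578  0.         0.         0.         0.       ] [0.43230617 0.88431757 0.97993358] [ 0.78242111 -0.00420579 -2.98185139]
rig [(array([274., 142.]), 0.83), (array([230., 219.]), 0.2)]
latch_grip [(array([320., 130.]), 0.87)]
plate_thick [(array([326., 240.]), 0.8)]
plate_a [(array([252., 268.]), 0.98), (array([326., 312.]), 0.68)]
meter [(array([232., 345.]), 0.9)]
tape_roll []
```

View pics/top0.png

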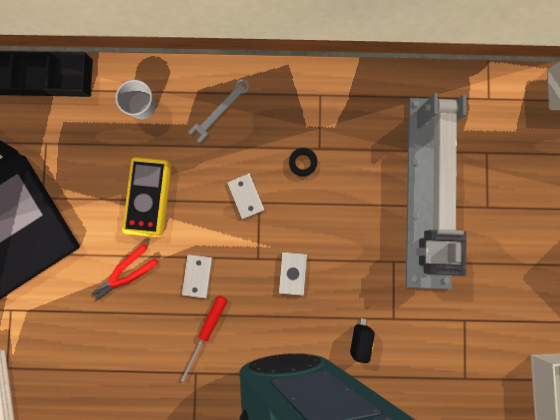

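View pics/side0.png

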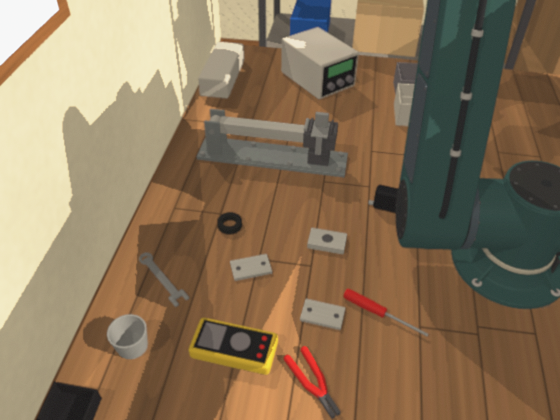

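The top view shows the thick plate at (292,274), the thin plates at (198,276) and (246,196), the tape at (303,162) and the meter at (147,196). The rig is on the right, with its coupler at (443,252) and hinge at (440,105), so its +x points along world +x and the latch is pulled towards world +y. The side view agrees: coupler and tab at (320,130), thick plate at (327,240).

```bash
cat > h.py <<'E'
import numpy as np,cv2
from scipy.spatial.transform import Rotation as R
def ray(r,px):
    u=cv2.undistortPoints(np.array(px,float).reshape(-1,1,2),r['K'],np.array(r['D'])).reshape(-1,2)
    d=np.c_[u[:,0],-u[:,1],-np.ones(len(u))]
    return np.array(r['eye']),R.from_euler('xyz',r['rotation']).apply(d)
def plane(r,px,z):
    e,d=ray(r,px); return e+d*((z-e[2])/d[:,2])[:,None]
def proj(r,P):
    p=R.from_euler('xyz',r['rotation']).inv().apply(np.atleast_2d(P)-r['eye'])*[1,-1,-1]
    return cv2.projectPoints(p,np.zeros(3),np.zeros(3),np.array(r['K']),np.array(r['D']))[0].reshape(-1,2)
def plate(r,seed,z,half=45,smax=60,vmin=130):
    """fit rectangle of a pale plate top at height z; returns centre, long-axis angle, sides"""
    hsv=cv2.cvtColor(r['img'],cv2.COLOR_RGB2HSV)
    m=((hsv[...,1]<smax)&(hsv[...,2]>vmin)).astype(np.uint8)
    c,w=map(int,seed); b=np.zeros_like(m); b[max(0,w-half):w+half,max(0,c-half):c+half]=1
    cs,_=cv2.findContours(m*b,cv2.RETR_EXTERNAL,cv2.CHAIN_APPROX_NONE)
    k=max(cs,key=cv2.contourArea)
    W=plane(r,k.reshape(-1,2),z)[:,:2]
    (x,y),_,_=cv2.minAreaRect((W*1000).astype(np.float32))
    bx=cv2.boxPoints(cv2.minAreaRect((W*1000).astype(np.float32)))
    e1,e2=bx[1]-bx[0],bx[2]-bx[1]
    L,S=(e1,e2) if np.hypot(*e1)>np.hypot(*e2) else (e2,e1)
    a=np.arctan2(L[1],L[0]); a=(a+np.pi/2)%np.pi-np.pi/2
    return np.round([x,y,np.degrees(a),np.hypot(*L),np.hypot(*S)],1)
E
python3 - <<'E'
from cell import env
from h import *
r=env.capture('top')
for n,s,z in [('thick',(292,274),.018),('p198',(198,276),.01),('p246',(246,196),.01)]: print(n,plate(r,s,z))
print('tape',plane(r,[[303,162]],.019),'meter',plane(r,[[147,196]],.042))
s=env.capture('side')
for n,q,z in [('thick',(326,240),.018),('A',(252,268),.01),('B',(326,312),.01)]: print('side',n,plate(s,q,z))
cv2.imwrite('pics/z.png',cv2.resize(np.hstack([r['img'][80:300,390:490],np.zeros((220,10,3),np.uint8),s['img'][100:190,190:360].repeat(2,0)[:180].repeat(2,1)[:, :340] if 0 else cv2.resize(s['img'][95:185,190:360],(340,180)).copy() if 0 else cv2.copyMakeBorder(s['img'][95:185,190:360],0,130,0,0,0)]),None,fx=2.6,fy=2.6,interpolation=cv2.INTER_CUBIC)[:,:,::-1])
E
```

```text
thick [446.8  13.3  -4.   89.6  54. ]
p198 [436.2 224.9  -6.   90.2  54.8]
p246 [616.9 122.2  23.7  89.8  54.5]
tape [[ 0.69463832 -0.00559161  0.019     ]] meter [[0.60832302 0.3333467  0.042     ]]
side thick [445.4  17.5  -3.6  88.3  57.8]
side A [615.6 124.5  24.1  89.5  54.9]
side B [435.2 228.8  -6.   88.7  56.7]
```

View pics/z.png

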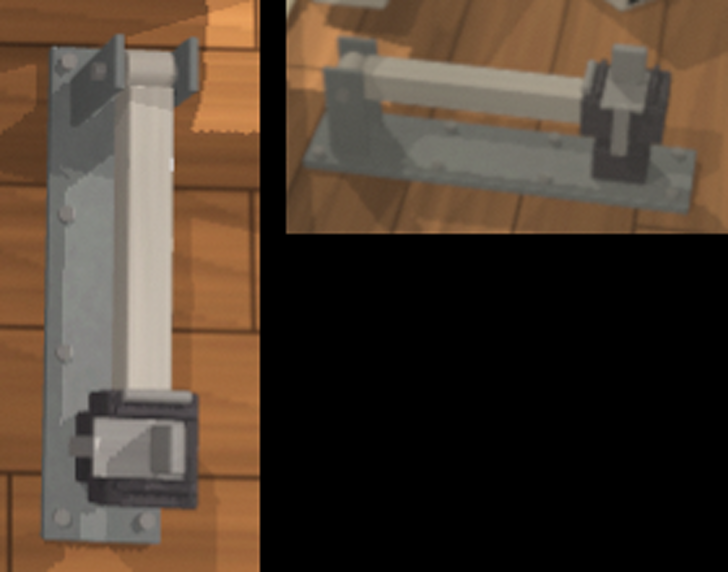

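The crop shows the base's left edge running from (410,98) to (406,288) and its front-right corner at (451,288) in the full picture. The tab stands on the right part of the coupler plate, at about (452,252) full. Next I work out the rig pose.

```bash
cat >> h.py <<'E'
def go(env,x,y,z,yawdeg):
    o=env.get_obs(); T=R.from_euler('xyz',o['tool_rot'])
    d=T.inv().apply(np.array([x,y,z])-o['tool_pos'])
    w=(T.inv()*R.from_euler('xyz',[np.pi,0,np.radians(yawdeg)])).as_rotvec()
    print('shift mm',np.round(d*1000,1),'turn',np.round(w,4))
E
python3 - <<'E'
from cell import env
from h import *
r=env.capture('top')
P=plane(r,[[410,98.1],[406.2,288.5],[451.5,288.5]],.012)[:,:2];print(P)
v=P[0]-P[1];a=np.arctan2(v[1],v[0]);L=np.hypot(*v);print(np.degrees(a),L)
c=np.array([np.cos(a),np.sin(a)]);n=np.array([-c[1],c[0]])
O=(P[0]+P[1])/2-c*135e-3-n*.05;print('rig O',O)
# check on tab: top of tab z .173
print('tab top from px',plane(r,[[390+161/2.6,80+449/2.6]],.173))
s=env.capture('side');print('side tab top', plane(s,[[190+(630-286)/2.6,95+48/2.6]],.173))
go(env,.446,.0154,.1,-4)
E
```

```text
[[ 0.84936352 -0.24827142]
 [ 0.41855924 -0.23815242]
 [ 0.42047805 -0.33838701]]
-1.3455515604675583 0.4309231004259302
rig O [ 0.4978245  -0.29002804]
tab top from px [[ 0.49998904 -0.27832265  0.173     ]]
side tab top [[ 0.49709168 -0.28541719  0.173     ]]
shift mm [ 435.4 -427.1  131.3] turn [ 0.     -0.      0.3256]
```

```bash
python3 -m creep '{"increments":[[0.435,-0.427,0.131,0,0,0.3256,1],[0.435,-0.427,0.131,0,0,0.3256,1],[0.435,-0.427,0.131,0,0,0.3256,1],[0.435,-0.427,0.131,0,0,0.3256,1],[0.435,-0.427,0.131,0,0,0.3256,1],[0.435,-0.427,0.131,0,0,0.3256,1],[0.435,-0.427,0.131,0,0,0.3256,1],[0.435,-0.427,0.131,0,0,0.3256,1],[0.435,-0.427,0.131,0,0,0.3256,1],[0.435,-0.427,0.131,0,0,0.3256,1],[0.435,-0.427,0.131,0,0,0.3256,1],[0.435,-0.427,0.131,0,0,0.3256,1],[0.435,-0.427,0.131,0,0,0.3256,1],[0.435,-0.427,0.131,0,0,0.3256,1],[0.435,-0.427,0.131,0,0,0.3256,1],[0.435,-0.427,0.131,0,0,0.3256,1],[0.435,-0.427,0.131,0,0,0.3256,1],[0.435,-0.427,0.131,0,0,0.3256,1]]}' 30
python3 - <<'E'
from cell import env
from h import *
go(env,.446,.0154,.1,-4)
w=env.capture('wrist');cv2.imwrite('pics/w0.png',w['img'][:,:,::-1])
print(w['eye'],w['rotation'],env.spot_in('wrist','plate_thick'))
E
```

```text
t: 2.4
tool_pos: [0.4454, 0.0152, 0.1002]
tool_rot: [3.141, 0.001, -0.069]
wrist_force: [-0.1, -0.3, 0.3]
opening: 0.0858
grasp_force: 0.0
shift mm [ 0.6 -0.2  0.2] turn [0.0002 0.0005 0.0008]
[0.51064421 0.01099301 0.24252767] [-2.61955215e-01  1.11887427e-04 -1.63870172e+00] [{'location': [277.4, 203.9], 'score': 0.6}]
```

View pics/w0.png

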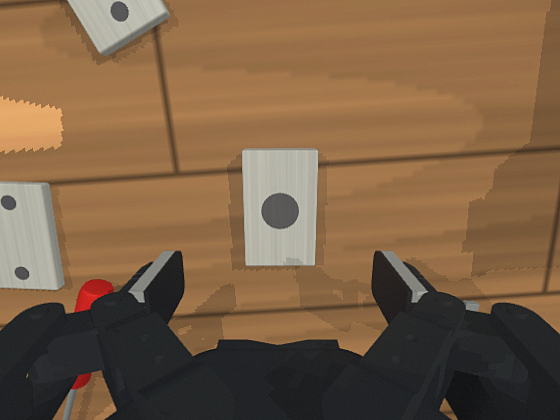

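The wrist view shows the thick plate at columns 243–318 and rows 149–266, centred between the fingertips (183 and 374). I measure it here and confirm by pinching.

```bash
python3 - <<'E'
from cell import env
from h import *
w=env.capture('wrist')
print(plate(w,(280,208),.018,half=65)); 
hsv=cv2.cvtColor(w['img'],cv2.COLOR_RGB2HSV)
m=((hsv[...,2]<110)[180:240,250:310]).astype(np.uint8)
n,_,st,ce=cv2.connectedComponentsWithStats(m);i=1+np.argmax(st[1:,4]);print(plane(w,[ce[i]+[250,180]],.018),st[i])
E
```

```text
[446.2  13.8  -3.7  90.7  54.4]
[[0.44537952 0.01391242 0.018     ]] [  10   13   38   36 1021]
```

```bash
python3 -m creep '{"increments":[[-0.024,-0.209,0.02,0,0,0.035,1],[-0.024,-0.209,0.02,0,0,0.035,1],[-0.024,-0.209,0.02,0,0,0.035,1],[-0.024,-0.209,0.02,0,0,0.035,1],[-0.024,-0.209,0.02,0,0,0.035,1],[-0.024,-0.209,0.02,0,0,0.035,1],[-0.024,-0.209,0.02,0,0,0.035,1],[-0.024,-0.209,0.02,0,0,0.035,1]]}'
python3 - <<'E'
from cell import env
from h import *
w=env.capture('wrist');c=proj(w,[.4355,.2253,.01])[0];p=plate(w,c,.01,half=80);print(c,p)
go(env,p[0]/1e3,p[1]/1e3,.003,p[2])
E
```

```text
t: 3.22
tool_pos: [0.4293, 0.0658, 0.0823]
tool_rot: [-3.11, 0.001, -0.056]
wrist_force: [0.6, -0.2, -0.0]
opening: 0.0855
grasp_force: 0.0
[ 64.03064563 215.76302366] [434.8 222.8  -5.9  90.4  59.4]
shift mm [  -3.  -154.4   84.1] turn [-0.0311  0.0016  0.0472]
```

```bash
python3 -m creep '{"increments":[[-0.003,-0.154,0.02,-0.031,0.002,0.047,1],[-0.003,-0.154,0.02,-0.031,0.002,0.047,1],[-0.003,-0.154,0.02,-0.031,0.002,0.047,1]]}'
python3 - <<'E'
from cell import env
o=env.get_obs();print(o['q'],o['joint_vel'])
E
```

```text
t: 3.52
tool_pos: [0.4274, 0.0674, 0.0727]
tool_rot: [-3.11, 0.001, -0.053]
wrist_force: [0.2, 0.2, 0.2]
opening: 0.0856
grasp_force: 0.0
[-0.05356463  0.22373169 -0.57409354  0.77356555  0.03142539  3.1406264 ] [ 0.00442352  0.02314105 -0.0524573  -0.07510718  0.00107775  0.00160532]
```

Joint 6 is at its end stop, so I make the grasp with a half turn the other way.

```bash
python3 - <<'E'
from cell import env
from h import *
go(env,.4348,.2245,.08,-5.9+179)
E
python3 -m creep '{"increments":[[-0.001,-0.154,-0.008,0,0,-0.5,1],[-0.001,-0.154,-0.008,0,0,-1,1],[-0.001,-0.154,-0.008,0,0,-1.5,1],[-0.001,-0.154,-0.008,0,0,-2.0,1],[-0.001,-0.154,-0.008,0,0,-2.4,1],[-0.001,-0.154,-0.008,0,0,-2.4,1],[-0.001,-0.154,-0.008,0,0,-2.4,1],[-0.001,-0.154,-0.008,0,0,-2.4,1],[-0.001,-0.154,-0.008,0,0,-2.4,1],[-0.001,-0.154,-0.008,0,0,-2.4,1],[-0.001,-0.154,-0.008,0,0,-2.4,1],[-0.001,-0.154,-0.008,0,0,-2.4,1],[-0.001,-0.154,-0.008,0,0,-2.4,1],[-0.001,-0.154,-0.008,0,0,-2.4,1],[-0.001,-0.154,-0.008,0,0,-2.4,1],[-0.001,-0.154,-0.008,0,0,-2.4,1],[-0.001,-0.154,-0.008,0,0,-2.4,1],[-0.001,-0.154,-0.008,0,0,-2.4,1],[-0.001,-0.154,-0.008,0,0,-2.4,1],[-0.001,-0.154,-0.008,0,0,-2.4,1]]}'
python3 - <<'E'
from cell import env
from h import *
print(env.get_obs()['q'])
go(env,.4348,.2245,.08,-5.9+180)
E
```

```text
shift mm [  -0.9 -157.4   -2.3] turn [-2.5000e-03 -4.8300e-02 -3.0734e+00]
t: 5.18
tool_pos: [0.4346, 0.2209, 0.0857]
tool_rot: [3.119, -0.021, 2.355]
wrist_force: [0.0, 0.2, -0.5]
opening: 0.0853
grasp_force: 0.0
[ 0.28522378  0.28679448 -0.43746962  0.83657885  0.02973266  1.07174926]
shift mm [2.3 2.5 5.8] turn [ 0.0294 -0.0127 -0.6833]
```

```bash
python3 -m creep '{"increments":[[0.0023,0.0025,0.006,0.0294,-0.0127,-0.6833,1],[0.0023,0.0025,0.006,0.0294,-0.0127,-0.6833,1],[0.0023,0.0025,0.006,0.0294,-0.0127,-0.6833,1],[0.0023,0.0025,0.006,0.0294,-0.0127,-0.6833,1],[0.0023,0.0025,0.006,0.0294,-0.0127,-0.6833,1],[0.0023,0.0025,0.006,0.0294,-0.0127,-0.6833,1],[0.0023,0.0025,0.006,0.0294,-0.0127,-0.6833,1],[0.0023,0.0025,0.006,0.0294,-0.0127,-0.6833,1]]}'
python3 - <<'E'
from cell import env
from h import *
w=env.capture('wrist');c=proj(w,[.4355,.2253,.01])[0];p=plate(w,c,.01,half=80);print(c,p)
go(env,p[0]/1e3,p[1]/1e3,.006,p[2]+180)
E
```

```text
t: 5.85
tool_pos: [0.4347, 0.2245, 0.0799]
tool_rot: [-3.142, -0.0, 3.029]
wrist_force: [-0.4, 0.0, -0.3]
opening: 0.0852
grasp_force: 0.0
[278.23560246 216.36747436] [433.7 226.4  -6.   89.   54.4]
shift mm [ 1.3  1.8 73.9] turn [ 0.0001 -0.0002 -0.0086]
```

```bash
python3 -m creep '{"increments":[[0,0.0015,0.04,0,0,-0.0086,1],[0,0.0015,0.07,0,0,-0.0086,1],[0,0.0015,0.078,0,0,-0.0086,1],[0,0.0015,0.078,0,0,-0.0086,0.5],[0,0.0015,0.078,0,0,-0.0086,0.5],[0,0.0015,0.078,0,0,-0.0086,0.3],[0,0.0015,0.078,0,0,-0.0086,0.3],[0,0.0015,0.078,0,0,-0.0086,0.3],[0,0.0015,0.078,0,0,-0.0086,0.3]]}' 40
python3 - <<'E'
from cell import env
import cv2
w=env.capture('wrist');cv2.imwrite('pics/w1.png',w['img'][:,:,::-1])
E
```

```text
t: 6.65
tool_pos: [0.4359, 0.2262, 0.0039]
tool_rot: [3.141, 0.002, 3.039]
wrist_force: [-2.3, -1.7, 5.6]
opening: 0.0528
grasp_force: 40.8
```

View pics/w1.png

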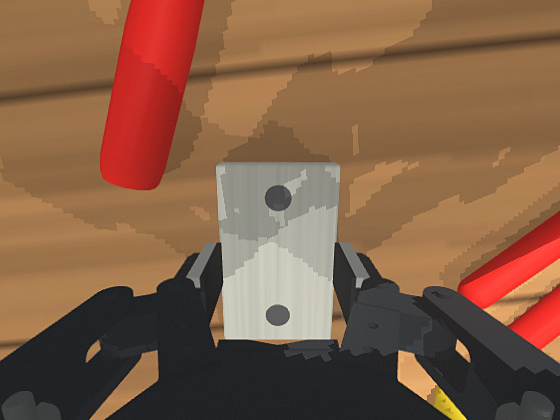

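The plate is held between the pads; its two marks are at (278,198) and (277,315). I lift it and measure where it sits in the hand.

```bash
python3 -m creep '{"increments":[[0,0,-0.03,0,0,0,0.3],[0,0,-0.06,0,0,0,0.3],[0,0,-0.06,0,0,0,0.3]]}'
cat >> h.py <<'E'
def marks(w,z):
    hsv=cv2.cvtColor(w['img'],cv2.COLOR_RGB2HSV)
    pale=((hsv[...,1]<60)&(hsv[...,2]>110)).astype(np.uint8)
    n,l,st,ce=cv2.connectedComponentsWithStats((1-pale).astype(np.uint8),connectivity=4)
    q=[c for c,s in zip(ce[1:],st[1:]) if 200<s[4]<2500 and .7<s[2]/s[3]<1.4]
    return np.array(q),(plane(w,q,z) if q else None)
E
python3 - <<'E'
from cell import env
from h import *
w=env.capture('wrist');o=env.get_obs();z=o['tool_pos'][2]-.0039+.01
q,P=marks(w,z);T=R.from_euler('xyz',o['tool_rot'])
print(o['tool_pos'],o['opening'],o['grasp_force'],q.round(1));print((T.inv().apply(P-o['tool_pos'])*1000).round(1))
d=P[:,:2]-P[0,:2];print(P.round(4))
go(env,.4458,.0139,.07,176.2)
E
```

```text
t: 6.95
tool_pos: [0.4378, 0.2269, 0.0679]
tool_rot: [3.138, 0.007, 3.039]
wrist_force: [2.0, 0.4, -0.8]
opening: 0.0527
grasp_force: 42.9
[0.43724742 0.22671081 0.06573518] 0.05237088566497404 42.85075485706329 [[277.9 195.9]
 [277.4 314.8]]
[[ 31.5   0.7  -6.3]
 [-30.4   0.6  -5.9]]
[[0.4059 0.2307 0.0718]
 [0.4675 0.2242 0.0718]]
shift mm [ -30.3 -210.8   -4.7] turn [ 0.0026  0.0062 -0.0362]
```

```bash
python3 -m creep '{"increments":[[-0.031,-0.2103,0,0.0026,0.006,-0.036,0.3],[-0.031,-0.2103,0,0.0026,0.006,-0.036,0.3],[-0.031,-0.2103,0,0.0026,0.006,-0.036,0.3],[-0.031,-0.2103,0,0.0026,0.006,-0.036,0.3],[-0.031,-0.2103,0,0.0026,0.006,-0.036,0.3],[-0.031,-0.2103,0,0.0026,0.006,-0.036,0.3],[-0.031,-0.2103,0.01,0.0026,0.006,-0.036,0.3],[-0.031,-0.2103,0.02,0.0026,0.006,-0.036,0.3],[-0.031,-0.2103,0.03,0.0026,0.006,-0.036,0.3],[-0.031,-0.2103,0.03,0.0026,0.006,-0.036,0.3]]}'
python3 - <<'E'
from cell import env
from h import *
go(env,.4463,.0144,.0225,176.2);print(env.get_obs()['q'])
E
```

```text
t: 7.83
tool_pos: [0.4435, 0.0136, 0.0309]
tool_rot: [-3.139, -0.008, 3.075]
wrist_force: [0.5, -0.4, 0.0]
opening: 0.0524
grasp_force: 43.0
shift mm [-2.8  1.   8.3] turn [-0.0023 -0.0079 -0.0006]
[-0.15151578  0.29945139 -0.60606992  0.67292594 -0.00294779 -0.08460452]
```

```bash
python3 -m creep '{"increments":[[-0.0028,0.001,0.003,-0.0023,-0.007,0,0.3],[-0.0028,0.001,0.005,-0.0023,-0.007,0,0.3],[-0.0028,0.001,0.005,-0.0023,-0.007,0,0.3]]}'
python3 - <<'E'
from cell import env
from h import *
go(env,.4463,.0144,.0225,176.2);print(env.get_obs()['wrist_force'])
E
```

```text
t: 8.08
tool_pos: [0.4474, 0.0145, 0.0272]
tool_rot: [-3.141, 0.001, 3.076]
wrist_force: [0.2, -0.1, -0.9]
opening: 0.0526
grasp_force: 43.0
shift mm [ 1.1 -0.2  4.7] turn [-0.0002  0.0014  0.0003]
[ 0.15530199 -0.05005614 -0.92099523]
```

```bash
python3 -m creep '{"increments":[[0.0007,0,0.003,0,0,0,0.3],[0.0007,0,0.005,0,0,0,0.3],[0.0007,0,0.0055,0,0,0,0.3],[0.0007,0,0.0055,0,0,0,0.3]]}'
```

```text
t: 8.42
tool_pos: [0.4466, 0.0145, 0.0219]
tool_rot: [-3.141, 0.001, 3.075]
wrist_force: [-2.0, 0.3, 8.3]
opening: 0.0527
grasp_force: 44.5
```

```bash
python3 -m creep '{"increments":[[0,0,0,0,0,0,1],[0,0,0,0,0,0,1],[0,0,0,0,0,0,1],[0,0,-0.03,0,0,0,1],[0,0,-0.065,0,0,0,1],[0,0,-0.065,0,0,0,1],[0,0,-0.065,0,0,0,1]]}'
python3 - <<'E'
from cell import env
from h import *
w=env.capture('wrist');cv2.imwrite('pics/w2.png',w['img'][:,:,::-1])
q,P=marks(w,.028);print(q.round(1),P.round(4))
go(env,.616,.1226,.085,180+23.7)
E
```

```text
t: 9.0
tool_pos: [0.4476, 0.0143, 0.088]
tool_rot: [-3.141, 0.004, 3.075]
wrist_force: [-1.2, -0.1, -0.1]
opening: 0.0854
grasp_force: 0.0
[[277.9 171.5]] [[0.4151 0.017  0.028 ]]
shift mm [-161.7  119.1    2.1] turn [-0.0008  0.0021 -0.4798]
```

View pics/w2.png

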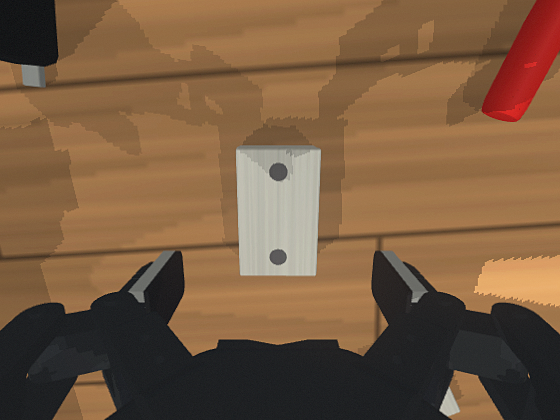

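The first thin plate sits at columns 237–320 with its marks at (278,171) and (278,257). No edge of the thick plate shows, so it looks flush. On to the second.

```bash
python3 -m creep '{"increments":[[-0.162,0.119,0.0,0,0,-0.48,1],[-0.162,0.119,0.0,0,0,-0.48,1],[-0.162,0.119,0.0,0,0,-0.48,1],[-0.162,0.119,0.0,0,0,-0.48,1],[-0.162,0.119,0.0,0,0,-0.48,1],[-0.162,0.119,0.0,0,0,-0.48,1],[-0.162,0.119,0.0,0,0,-0.48,1],[-0.162,0.119,0.0,0,0,-0.48,1],[-0.162,0.119,0.0,0,0,-0.48,1],[-0.162,0.119,0.0,0,0,-0.48,1]]}'
python3 - <<'E'
from cell import env
from h import *
w=env.capture('wrist');c=proj(w,[.616,.1226,.01])[0];p=plate(w,c,.01,half=80);print(c,p)
q,P=marks(w,.01);print(P)
go(env,p[0]/1e3,p[1]/1e3,.003,p[2]+180)
E
```

```text
t: 9.88
tool_pos: [0.6151, 0.1219, 0.0867]
tool_rot: [-3.141, 0.0, -2.729]
wrist_force: [0.1, 0.8, -0.4]
opening: 0.0857
grasp_force: 0.0
[277.57541143 214.02649724] [614.6 122.8  23.7  88.6  54.4]
[[0.58766263 0.11097554 0.01      ]]
shift mm [ 0.3  1.2 83.9] turn [-0.0005  0.0005 -0.0007]
```

```bash
python3 -m creep '{"increments":[[0,0.0006,0.04,0,0,0,1],[0,0.0006,0.075,0,0,0,1],[0,0.0006,0.084,0,0,0,1],[0,0.0006,0.084,0,0,0,0.5],[0,0.0006,0.084,0,0,0,0.3],[0,0.0006,0.084,0,0,0,0.3],[0,0.0006,0.084,0,0,0,0.3],[0,0.0006,0.084,0,0,0,0.3],[0,0.0006,0.084,0,0,0,0.3],[0,0.0006,0.084,0,0,0,0.3]]}' 40
python3 -m creep '{"increments":[[0,0,-0.03,0,0,0,0.3],[0,0,-0.06,0,0,0,0.3],[0,0,-0.06,0,0,0,0.3],[0,0,-0.06,0,0,0,0.3]]}'
python3 - <<'E'
from cell import env
from h import *
w=env.capture('wrist');o=env.get_obs();z=o['tool_pos'][2]-.0039+.01
q,P=marks(w,z);T=R.from_euler('xyz',o['tool_rot'])
print(o['tool_pos'],o['opening'],o['grasp_force'],q.round(1));print((T.inv().apply(P-o['tool_pos'])*1000).round(1))
go(env,.4466,.0145,.06,176.2)
E
```

```text
t: 10.77
tool_pos: [0.6168, 0.1231, 0.0052]
tool_rot: [-3.14, 0.003, -2.728]
wrist_force: [-2.9, 0.1, 6.0]
opening: 0.0519
grasp_force: 40.5
t: 11.1
tool_pos: [0.6175, 0.1232, 0.0659]
tool_rot: [-3.139, 0.006, -2.728]
wrist_force: [1.0, 0.1, -2.0]
opening: 0.0518
grasp_force: 41.9
[0.6165094  0.12305952 0.06426463] 0.05210353084534171 41.94815397262573 [[277.7 196.9]
 [277.4 313. ]]
[[ 30.6   0.   -6.2]
 [-29.5  -0.1  -6. ]]
shift mm [199.2 -31.1   3.6] turn [-0.0007  0.0036  0.4801]
```

```bash
python3 -m creep '{"increments":[[0.199,-0.031,0,0,0,0.48,0.3],[0.199,-0.031,0,0,0,0.48,0.3],[0.199,-0.031,0,0,0,0.48,0.3],[0.199,-0.031,0,0,0,0.48,0.3],[0.199,-0.031,0,0,0,0.48,0.3],[0.199,-0.031,0,0,0,0.48,0.3],[0.199,-0.031,0.01,0,0,0.48,0.3],[0.199,-0.031,0.02,0,0,0.48,0.3],[0.199,-0.031,0.02,0,0,0.48,0.3],[0.199,-0.031,0.02,0,0,0.48,0.3]]}'
python3 - <<'E'
from cell import env
from h import *
go(env,.4466,.0145,.0333,176.2)
E
```

```text
t: 11.98
tool_pos: [0.4455, 0.0147, 0.0423]
tool_rot: [-3.142, -0.001, 3.075]
wrist_force: [-0.0, 0.3, -1.3]
opening: 0.0518
grasp_force: 42.3
shift mm [-1.1 -0.1  9. ] turn [-0.     -0.0005  0.0002]
```

```bash
python3 -m creep '{"increments":[[-0.0011,0,0.004,0,0,0,0.3],[-0.0011,0,0.007,0,0,0,0.3],[-0.0011,0,0.009,0,0,0,0.3],[-0.0011,0,0.0095,0,0,0,0.3],[-0.0011,0,0.0095,0,0,0,0.3]]}'
```

```text
t: 12.4
tool_pos: [0.4473, 0.0146, 0.0333]
tool_rot: [-3.141, 0.001, 3.076]
wrist_force: [-1.8, 0.4, 5.2]
opening: 0.0518
grasp_force: 45.2
```

```bash
python3 -m creep '{"increments":[[0,0,0,0,0,0,1],[0,0,0,0,0,0,1],[0,0,0,0,0,0,1],[0,0,-0.03,0,0,0,1],[0,0,-0.065,0,0,0,1],[0,0,-0.065,0,0,0,1],[0,0,-0.065,0,0,0,1]]}'
python3 - <<'E'
from cell import env
from h import *
w=env.capture('wrist');cv2.imwrite('pics/w3.png',cv2.resize(w['img'][110:310,180:380],(700,600) if 0 else (600,600),interpolation=cv2.INTER_CUBIC)[:,:,::-1])
print(plate(w,proj(w,[.446,.0145,.038])[0],.038,half=75))
go(env,.498,-.288,.24,178.7); print(env.get_obs()['q'])
E
```

```text
t: 12.98
tool_pos: [0.4482, 0.0144, 0.0994]
tool_rot: [-3.141, 0.004, 3.075]
wrist_force: [0.3, 0.5, -0.9]
opening: 0.0855
grasp_force: 0.0
[444.6  15.2  -3.8  90.4  54.4]
shift mm [ -70.8 -298.5 -141.5] turn [-0.0003  0.0022 -0.0435]
[-1.49899312e-01  2.19865470e-01 -4.94806669e-01  8.53939643e-01
 -1.18200254e-04 -8.37242407e-02]
```

View pics/w3.png

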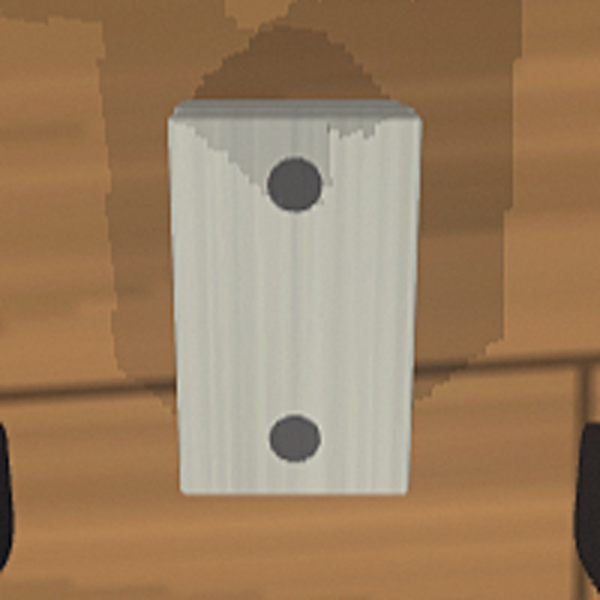

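The pile is flush on all visible sides; the top plate's marks are at (295,184) and (295,438) in the crop. Now to the latch.

```bash
python3 -m creep '{"increments":[[0,0,-0.04,0,0,0,1],[0,0,-0.08,0,0,0,1],[-0.071,-0.2985,-0.1415,0,0,-0.0435,1],[-0.071,-0.2985,-0.1415,0,0,-0.0435,1],[-0.071,-0.2985,-0.1415,0,0,-0.0435,1],[-0.071,-0.2985,-0.1415,0,0,-0.0435,1],[-0.071,-0.2985,-0.1415,0,0,-0.0435,1],[-0.071,-0.2985,-0.1415,0,0,-0.0435,1],[-0.071,-0.2985,-0.1415,0,0,-0.0435,1],[-0.071,-0.2985,-0.1415,0,0,-0.0435,1],[-0.071,-0.2985,-0.1415,0,0,-0.0435,1],[-0.071,-0.2985,-0.1415,0,0,-0.0435,1],[-0.071,-0.2985,-0.1415,0,0,-0.0435,1]]}'
python3 - <<'E'
from cell import env
from h import *
w=env.capture('wrist');cv2.imwrite('pics/w4.png',w['img'][:,:,::-1])
o=env.get_obs();print(o['tool_pos'],o['q'],proj(w,[[.498,-.288,.173],[.498,-.288,.131]]),env.spot_in('wrist','latch_grip'))
E
```

```text
t: 14.12
tool_pos: [0.4977, -0.2872, 0.2385]
tool_rot: [3.14, -0.001, 3.119]
wrist_force: [-0.5, -0.2, 0.4]
opening: 0.0854
grasp_force: 0.0
[ 0.49775999 -0.28686031  0.23887255] [-6.64913772e-01  3.47980707e-01  9.73522949e-02  1.32088118e+00
  5.71331910e-04 -6.42931679e-01] [[275.7595859  217.81450174]
 [275.96268059 202.44353409]] [{'location': [290.7, 202.8], 'score': 0.61}]
```

View pics/w4.png

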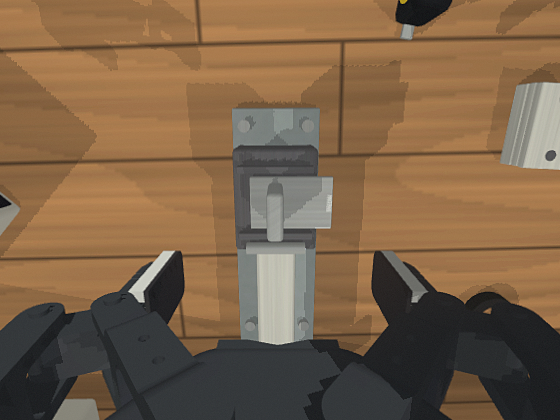

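The tab's top face shows at columns 267–283 and rows 195–241, centred at (275,218), exactly where I predicted, so the hand is lined up. I descend and pinch.

```bash
python3 -m creep '{"increments":[[0,-0.001,0.04,0,0,0,1],[0,-0.001,0.08,0,0,0,1],[0,-0.001,0.1,0,0,0,1],[0,-0.001,0.1,0,0,0,0],[0,-0.001,0.1,0,0,0,0],[0,-0.001,0.1,0,0,0,0],[0,-0.001,0.1,0,0,0,0],[0,-0.001,0.1,0,0,0,0],[0,-0.001,0.1,0,0,0,0],[0,-0.001,0.1,0,0,0,0],[0,-0.001,0.1,0,0,0,0],[0,-0.001,0.1,0,0,0,0]]}' 70
```

```text
t: 15.22
tool_pos: [0.4986, -0.2892, 0.1408]
tool_rot: [-3.14, 0.002, 3.119]
wrist_force: [-0.9, 0.8, 7.6]
opening: 0.0109
grasp_force: 69.4
```

```bash
python3 -m creep '{"increments":[[0,0.005,0,0,0,0,0],[0,0.01,0,0,0,0,0],[0,0.015,0,0,0,0,0],[0,0.019,0,0,0,0,0],[0,0.0195,0,0,0,0,0],[0,0.0195,0,0,0,0,0],[0,0.0195,0,0,0,0,0]]}'
```

```text
t: 15.8
tool_pos: [0.499, -0.2713, 0.1408]
tool_rot: [-3.137, 0.002, 3.118]
wrist_force: [-2.8, -10.0, 3.6]
opening: 0.0109
grasp_force: 69.0
```

```bash
python3 -m creep '{"increments":[[-0.001,0,-0.0067,0,0.0225,0,0],[-0.0022,0,-0.0134,0,0.045,0,0],[-0.0036,0,-0.02,0,0.0675,0,0],[-0.0051,0,-0.0268,0,0.09,0,0],[-0.0068,0,-0.0333,0,0.1125,0,0],[-0.0085,0,-0.0399,0,0.135,0,0],[-0.0085,0,-0.0399,0,0.135,0,0]]}'
```

```text
t: 16.38
tool_pos: [0.5075, -0.2714, 0.1807]
tool_rot: [-3.138, -0.135, 3.118]
wrist_force: [-5.4, -10.9, -1.2]
opening: 0.0111
grasp_force: 68.8
```

```bash
python3 -m creep '{"increments":[[-0.001,0,-0.0067,0,0.0225,0,0],[-0.0022,0,-0.0134,0,0.045,0,0],[-0.0036,0,-0.02,0,0.0675,0,0],[-0.0051,0,-0.0268,0,0.09,0,0],[-0.0068,0,-0.0333,0,0.1125,0,0],[-0.0085,0,-0.0399,0,0.135,0,0],[-0.0085,0,-0.0399,0,0.135,0,0],[-0.0085,0,-0.0399,0,0.135,0,0],[-0.0085,0,-0.0399,0,0.135,0,0],[-0.0085,0,-0.0399,0,0.135,0,0]]}'
python3 - <<'E'
from cell import env
from h import *
s=env.capture('side');t=env.capture('top')
cv2.imwrite('pics/e.png',np.hstack([s['img'][60:340,170:450],t['img'][60:340,230:510]])[:,:,::-1])
o=env.get_obs();print(o['wrist_force'],o['joint_vel'].round(3) if hasattr(o['joint_vel'],'round') else o['joint_vel'])
print(plate(t,proj(t,[.446,.0145,.038])[0],.038))
E
```

```text
t: 17.22
tool_pos: [0.5208, -0.2715, 0.2183]
tool_rot: [-3.138, -0.269, 3.118]
wrist_force: [-1.8, -11.7, -2.5]
opening: 0.011
grasp_force: 68.8
[ -2.47205542 -10.31465054  -2.75315443] [ 0.002  0.    -0.001  0.001 -0.001  0.001]
[447.2  14.4  -4.   89.2  54. ]
```

View pics/e.png

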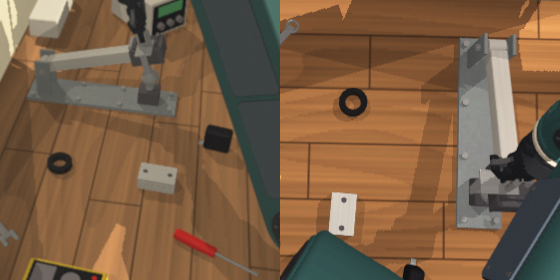

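The side view (left half) shows the tongue raised, with the gripper holding the tab at (145,45) and the ball bare at (148,90). The pile is square at (157,178), and in the top view at (343,213). The arm is still, so I hand in.

```bash
python3 -c "
from cell import env
print(env.finish_job())"
```

```text
the job is handed in; nothing more can be done
None
```

I handed the job in with the two thin plates piled flush on the thick one and released, and the coupler held by its latch about 80 mm up by the arm's own readings; the multimeter and tape were not touched, and the hand-in gave no verdict back.

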